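Move a tray of medals home and clamp it with the carriage stop

TASK

Free the clamp knob of the yellow carriage stop, slide the stop along its rail so that it pushes the tray of medals over the rollers until it is fully home against the blue fence, and press on until the stop's sprung nose is about half pressed in, but not bottomed. Then lock the stop there by turning the knob firmly tight again and let go. Be gentle with the tray - never ram it or tip it - and leave the jar, cup and brush alone.

Things in the scene. Friction and masses are not known exactly. Their poses are not given: they have to be found in the camera images.
- station: Grey base plate 270 x 440 x 12 mm screwed to the bench; origin on the bench under the middle of the roller lane, which runs along y. Ten steel rollers (tops at 40 mm) lie between two steel cheeks (136 mm apart inside, tops at 60 mm). At the +y end stands the blue fence: face at y = 150 mm, top at 87 mm. An aluminium clamp rail, 30 mm wide, top at 50 mm, runs along y at x = 110 mm.
- bay (a point): The foot of the blue fence's face, in the middle of the lane at roller-top height; y points out through the fence. A tray that is fully home has its origin 90 mm before this point (y = -90 mm in this frame).
- tray: Aluminium tray, 130 mm wide (x) by 180 mm long (y) by 24 mm high with six octagonal medals in it, 0.4 to 0.7 kg, lying on the rollers between the cheeks. Origin: centre of its underside; y along the lane.
- stop: Yellow carriage stop on the clamp rail: block 56 x 74 x 26 mm, its top 29.5 mm above the origin, which lies on the rail's top face under the knob's axis; axes as the station's. An arm reaches over the cheek and carries the sprung nose over the middle of the lane. Unclamped, it slides along the rail (y) with 1 to 3 N; clamped, it holds 25 N and more.
- nose_root (a point): Where the sprung nose leaves the stop's arm: mid-lane, 53 mm above the bench, 30 mm ahead (+y) of the stop's origin; y points to the tray. The nose (red tip 16 mm across) yields 10 mm in all against 1.5 N per mm (half in: about 7.5 N; bottomed: 15 N). Its free tip is 24 to 36 mm ahead of this point: the collar is set differently each time, so feel for the contact.
- knob_grip (a point): Grip point of the clamp knob on top of the carriage: on its upright axis, 61.5 mm above the stop's origin (111.5 mm above the bench), 14 mm below the top of the red T-bar. The bar is 76 mm long (along this point's x axis), 18 mm thick (y), 36 mm high; below it is a hub of 32 mm diameter. The carriage may be dragged by the knob.
- clamp_knob (a joint): Turn of the clamp knob in rad, 0 to 2.7; it grows clockwise seen from above (tightening). Below 1.2 the clamp is free; from 1.2 on it bites harder and harder, and from 1.8 on it is firmly tight. Turning takes 0.2 to 0.4 N m.
- enamel_jar: Bystander: green jar, 60 mm across, 85 mm tall; origin at its underside.
- red_cup: Bystander: red cup, 90 mm across, 80 mm tall; origin at its underside.
- brush: Bystander: a brush lying on the bench along its x axis; origin at its underside.
Not all that is in view belongs to the job. There is more than one size of the tray; the one meant has the size given above.

How it is judged (in metres and radians):
On the way:
1. the clamp knob is freed (below 1.2 rad) (value of joint clamp_knob below 1.2 rad), for 0.2 s.
At the end, for the whole second after the job is handed in: The tray is level and within 4 mm of fully home against the fence, the stop's nose presses on it with 2.5 to 12.5 N (about 1.7 to 8.3 mm of its 10 mm pressed in), the clamp knob is tight (above 1.8 rad), and all is at rest (y of tray in the frame of bay above -0.094 m and angle between tray's own z axis and vertical below 0.04 rad and contact force between stop and tray between 2.5 and 12.5 N and value of joint clamp_knob above 1.8 rad and linear speed of each of tray, stop below 0.01 m/s); the robot touches nothing.
It fails at once if the stop rams the tray (over 25 N) (contact force between stop and tray above 25 N).
It fails at once if the tray is tipped or lifted off its rollers (over 0.15 rad or 20 mm) (angle between tray's own z axis and vertical above 0.15 rad or height (world z) of tray above 0.06 m).
It fails at once if the jar is disturbed (moved over 30 mm) (distance of enamel_jar from where it was at the start of the episode above 0.03 m).
It fails at once if the cup is disturbed (moved over 30 mm) (distance of red_cup from where it was at the start of the episode above 0.03 m).
It fails at once if the brush is disturbed (moved over 30 mm) (distance of brush from where it was at the start of the episode above 0.03 m).
It also fails if it takes over 50 s, if anything falls off the work surface, if the arm or the gripper's body presses on something with over 40 N, if the wrist force passes 120 N, or if a joint passes its speed limit or range.

ROBOT

A 7-joint arm with a two-finger parallel gripper is mounted at the origin on the work surface. World frame = base frame: x ahead of the robot, y to its left, z up, the work surface at z = 0. Lengths are in mm, angles in rad, forces in N, time in s.
With the tool pointing down it reaches from about 400 to 875 mm from the base axis. Payload 4.4 kg.
Tool frame: the origin (TCP) lies at the very end of the fingers, on their centre line; the grasp point (between the pads) lies 19 mm behind it; z points along the fingers, y is the line along which they close (so a half turn about z gives the same grasp; the last joint's range is limited). The gripper opens to 85 mm and grips with 20 to 120 N. Pads are 22 mm wide; open, the fingers measure 114 mm over their backs; the gripper's body (76 mm by 85 mm) begins 54 mm behind the grasp point. The pads swing forward as they close: fully open they stand 13 mm farther back than shut.
Start: joints at [1.046, 0.628, 0.038, 1.517, -0.027, 0.996, -0.02], TCP at [287.895, -582.781, 231.313] pointing down, gripper open.
Joint ranges: [-3.06, 3.06], [-0.37, 2.12], [-1.25, 1.32], [0.18, 2.47], [-1.1, 4.24], [0.23, 1.98], [-2.94, 2.94]. Speed limits (rad/s): [2.57, 2.57, 3.14, 3.14, 3.14, 3.14, 3.14].

INTERFACE

Orientations are given as [roll, pitch, yaw] about the fixed x, y, z axes, in that order (R = Rz(yaw) Ry(pitch) Rx(roll)).
In Python, from cell import status, get_image, ctrl, models gives the robot as it stands.
- The arm moves only by the shell command python3 -m handwheel 'ROWS' [OPENING]. ROWS is JSON, a list of rows, each an object with "delta_pos": the shift along the world's x, y, z in cm, a list of three; "yaw": the turn about the world's z in rad. A call has 1 to 10 rows; each row shifts and turns the commanded pose from where the row before left it; what a row does not reach is not made up. A row lasts 1/12 s, in which the tool goes at most 41.7 mm and 7.16 degrees, less where a joint would pass 70% of its speed; a pose out of reach is approached as far as the arm can. A call is refused whole if a number of a shift passes 4.17 or a number of a turn 0.125, either way. A call with a gripper value outside its range is refused whole. OPENING is the opening, from -1 (shut) to 1 (fully open), set as the call begins (- or left out, the last holds). The fingers move at their own pace and stop on an object; the grip force is fixed at half the most. Time passes only in rows, so rows that do not move let the fingers close. It gives the time, the measured TCP pose, the force, the opening and the grip force at its end, in the units of the state.
- status.read_state(): the state, without advancing time (a new reading comes with each control period).
- get_image(name): name is "side" or "top"; returns a dict with "color" (480x640x3 uint8, red, green, blue), "z_map" (480x640 float32, mm along the optical axis (not along the pixel's ray), 0 where there is no reading), "fx", "fy", "cx", "cy" (pixels), "k1" (the pictures are not rectified: a ray, as slopes to the right and down, at radius r is drawn at 1 + k1 r^2 times it, then the intrinsics apply), "position" and "rotation" of the camera in the world. Camera axes: x right, y up, looking along -z (the intrinsics and any distortion apply to the point x, -y, -z); pixel columns grow to the right and rows downward; lengths in mm; the calibration is good to about 2 mm. A picture is of the moment at which its call begins.
- ctrl.finish_job(): hands the job in; it is judged then, once.
Trained networks look in a picture, given as the dict that the camera call returned (one of the last four; its "shot" number tells which), for a name from the list of things; names that differ only in an ending like _2 or _b are one class to them, and where a whole thing is asked for, a point or a joint stands for the part that bears it (a point fixed in the world has none). Each returns a list of dicts, best first, with "score" (0 to 1); they miss things now and then, are a little off and sometimes report something else, mostly with a low value. They report only what shows in the picture. A call takes as long as a camera call. They do not tell look-alikes from the thing itself.
- models.boxes_of(picture, name): "rect" ([left, top, right, bottom] in pixels, round what is visible of it).
The state is a dict: "clock": time; "qpos": joint angles; "qd": joint speeds; "tau": joint torques, N m; "eef_pos": TCP position; "tool_rot": TCP orientation; "force": force on the tool from outside, world axes, zero at the start; "torque": the same for the moment, N m; "width": finger opening in mm; "gripper_force": force on a finger pad.
Only numpy, scipy, OpenCV 4.12 (cv2) and the standard library are available. Lean on these libraries where they do the work, as an engineer would, in place of code of your own. Each camera call takes 0.05 s, during which the arm holds its last target. There are 200 camera calls.

## Working session

There is one attempt and no reset: what is moved stays moved. The work goes in short steps, Python scripts to look and compute and a shell command to move; the robot and the scene stay as the last step left them, time stands still between calls to the robot, and variables do not carry over. Pictures are saved under pics/ and viewed, at most 10 in all, crops included, and the job is handed in when it is done.

```bash
mkdir -p pics
cat > h.py <<'E'
import numpy as np,cv2
from cell import status,get_image,ctrl,models
def world(p,u,v,z=None):
    # pixels -> world points (z_map)
    u=np.asarray(u,float);v=np.asarray(v,float)
    x=(u-p['cx'])/p['fx'];y=(v-p['cy'])/p['fy'];a,b=x.copy(),y.copy()
    for _ in range(20):
        s=1+p['k1']*(a*a+b*b);a,b=x/s,y/s
    d=p['z_map'][v.astype(int),u.astype(int)] if z is None else z
    c=np.stack([a*d,-b*d,-d+0*a],-1)
    R=np.array(p['rotation'])
    return c@R.T+np.array(p['position'])
E
python3 - <<'E'
from h import *
s=status.read_state();print(s)
for n in('side','top'):
    p=get_image(n);cv2.imwrite(f'pics/{n}0.png',p['color'][...,::-1])
    print(n,p['position'],np.shape(p['rotation']),p['fx'],p['k1'],p['shot'])
    for k in('station','tray','stop','clamp_knob','enamel_jar','red_cup','brush'):
        print(k,[(round(b['score'],2),np.round(b['rect']).tolist()) for b in models.boxes_of(p,k)])
E
```

```text
{'clock': 0.0, 'qpos': array([ 1.04620548,  0.62934251,  0.03841357,  1.5183895 , -0.02697295,
        0.99628257, -0.02000655]), 'qd': array([-4.44887524e-04, -1.03201472e-03, -3.69498259e-06, -5.73435840e-04,
       -8.55309694e-04, -1.19310542e-03, -3.50696878e-04]), 'tau': array([-8.84654110e-04, -5.63408732e+01,  1.22605383e+00, -1.93453932e+01,
        1.09479626e-02,  1.01839119e-02,  1.93110475e-05]), 'eef_pos': array([ 287.615396  , -582.19978989,  230.38404366]), 'tool_rot': array([-3.13968827e+00,  3.13601031e-05,  4.58821532e-01]), 'force': array([ 0.331439  , -0.12568201, -0.4043669 ]), 'torque': array([-0.00656627,  0.00170568,  0.01033862]), 'gripper_force': 0.0, 'width': 85.67894481049899}
side [131.09606915 769.41554517 834.08248638] (3,) 459.8974834043037 0.03312884231751178 1
station [(0.58, [183.0, 168.0, 369.0, 337.0])]
tray [(0.88, [314.0, 330.0, 451.0, 478.0]), (0.82, [236.0, 217.0, 324.0, 288.0]), (0.57, [390.0, 177.0, 486.0, 245.0])]
stop [(0.9, [276.0, 169.0, 329.0, 221.0]), (0.6, [200.0, 366.0, 248.0, 427.0])]
clamp_knob [(0.86, [276.0, 170.0, 303.0, 190.0])]
enamel_jar [(0.64, [158.0, 335.0, 197.0, 380.0]), (0.51, [277.0, 165.0, 304.0, 192.0])]
red_cup [(0.94, [199.0, 369.0, 250.0, 428.0])]
brush [(0.96, [319.0, 159.0, 376.0, 169.0])]
top [ 362.01033977   -3.06163011 1233.06505912] (3,) 493.91939614609186 0.033738674877226045 2
station [(0.75, [218.0, 141.0, 410.0, 280.0]), (0.7, [375.0, 173.0, 408.0, 198.0])]
tray [(0.93, [136.0, 314.0, 242.0, 396.0]), (0.88, [258.0, 186.0, 341.0, 256.0]), (0.88, [398.0, 298.0, 489.0, 412.0])]
stop [(0.62, [357.0, 172.0, 405.0, 238.0])]
clamp_knob [(0.21, [255.0, 190.0, 339.0, 254.0])]
enamel_jar [(0.63, [141.0, 173.0, 172.0, 203.0])]
red_cup [(0.81, [115.0, 225.0, 158.0, 261.0])]
brush [(0.67, [468.0, 183.0, 513.0, 260.0])]
```

View pics/top0.png

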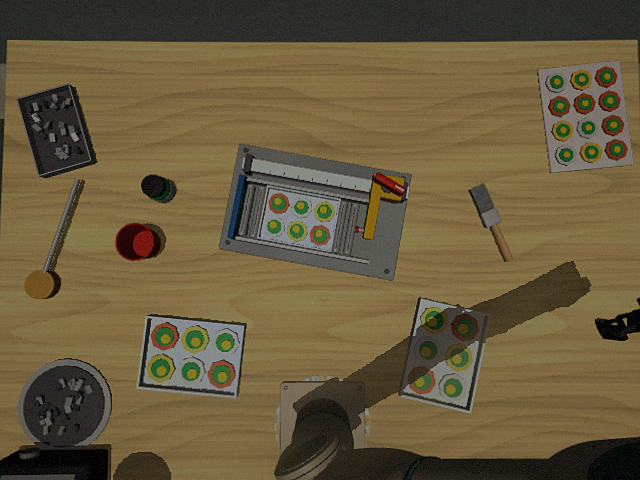

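View pics/side0.png

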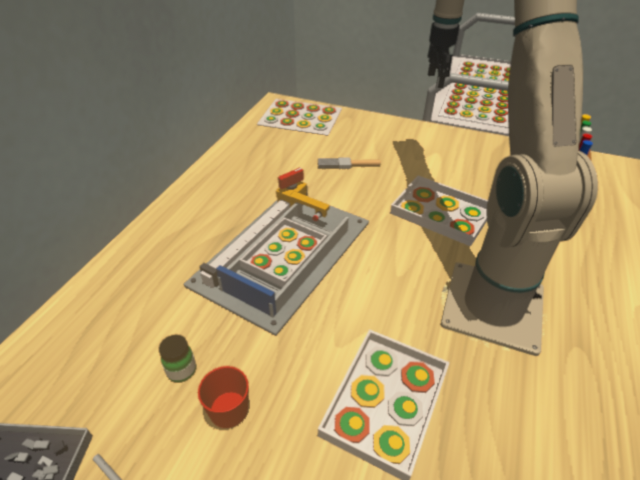

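The top view shows three candidate trays: in the station at (300,218), a loose one at (190,355) and another at (445,355). The one on the rollers between the cheeks fits. The yellow stop is at (375,215), its red knob at (389,184), and the blue fence is at (237,208). I'll measure these now and check an enlarged crop.

```bash
cat >> h.py <<'E'
from scipy.spatial.transform import Rotation as Ro
_w=world
def world(p,u,v,z=None):
    q=dict(p)
    if np.shape(p['rotation'])==(3,): q['rotation']=Ro.from_euler('xyz',p['rotation']).as_matrix()
    return _w(q,u,v,z)
def rect(W):
    (c,s,a)=cv2.minAreaRect(W[:,:2].astype(np.float32));return np.round(c,1),np.round(s,1),round(a,1)
def scene(p,roi):
    l,t,r,b=roi
    v,u=np.mgrid[t:b,l:r];u=u.ravel();v=v.ravel()
    hsv=cv2.cvtColor(p['color'],cv2.COLOR_RGB2HSV)[v,u].astype(int)
    ok=p['z_map'][v,u]>0
    return u[ok],v[ok],hsv[ok],world(p,u[ok],v[ok])
E
python3 - <<'E'
from h import *
p=get_image('top');print(p['rotation'])
u,v,hsv,W=scene(p,(200,130,430,295))
print('bench z',np.median(W[:300,2]))
H,S,V=hsv.T
def show(n,m): print(n,m.sum(),rect(W[m]),'mean',W[m].mean(0).round(1),'zmed/max',np.percentile(W[m,2],[5,50,95]).round(1))
show('knob',(W[:,2]>100)&(W[:,2]<140))
show('knobtop',(W[:,2]>117)&(W[:,2]<140))
show('yellow',(W[:,2]>70)&(W[:,2]<90)&(H>15)&(H<32)&(S>150))
show('blue',(H>100)&(H<125)&(S>120)&(W[:,2]>75)&(W[:,2]<95))
show('plate',(W[:,2]>6)&(W[:,2]<19))
show('all>6',(W[:,2]>7))
show('red70',((H<6)|(H>174))&(S>130)&(W[:,2]>40)&(W[:,2]<70)&(u>345)&(v>200))
show('rail',(W[:,2]>45)&(W[:,2]<53)&(v<200))
c=p['color'][130:295,200:430];cv2.imwrite('pics/crop1.png',cv2.resize(c,None,fx=3.4,fy=3.4,interpolation=2)[...,::-1])
E
```

```text
[ 7.12813815e-02 -1.28139499e-04 -1.57256004e+00]
bench z -0.8056675452810396
knob 322 (array([ 568.4, -154. ]), array([75.6, 20. ]), 59.2) mean [ 566.7 -153.   121.3] zmed/max [105.  123.6 127.3]
knobtop 268 (array([ 568.5, -154.3]), array([75.1, 19. ]), 58.6) mean [ 567.8 -153.5  124. ] zmed/max [119.5 124.2 127.3]
yellow 809 (array([ 518.9, -145.2]), array([ 73.4, 157.5]), 79.9) mean [ 526.8 -132.4   78.8] zmed/max [74.7 78.8 82.7]
blue 378 (array([522.2, 200.9]), array([ 15. , 150.9]), 79.5) mean [522.1 200.6  85.9] zmed/max [82.3 86.1 89.4]
plate 7977 (array([518.8,  12.5]), array([396.7, 563.2]), 0.8) mean [504.   -8.2  11.3] zmed/max [ 7.4 11.2 15.4]
all>6 18540 (array([503.1,  17.5]), array([536.9, 360.2]), 87.3) mean [514.3  16.4  36.1] zmed/max [ 8.7 39.3 80.8]
red70 18 (array([473. , -88.6]), array([12.3, 20.1]), 29.2) mean [470.3 -84.6  57.9] zmed/max [53.8 57.9 60.6]
rail 1697 (array([576.8,  -5.4]), array([408.8,  97.5]), 82.9) mean [594.6  33.6  48.9] zmed/max [45.7 48.8 52.3]
```

View pics/crop1.png

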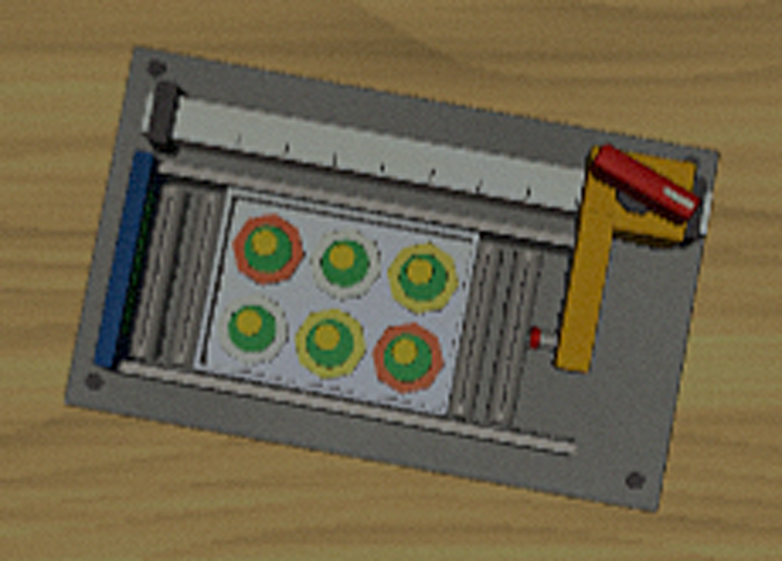

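The crop confirms the meant tray: it lies on the rollers between the cheeks at crop (340,300), with the red sprung nose at (537,338) facing it. Station yaw is about -0.183 rad and the knob is at (568.4, -154.2). The bar direction is 58.6°, which puts the knob at about 1.94 rad. The grasp yaw is 1.02, so I'll approach above the knob.

```bash
python3 -m handwheel '[{"delta_pos":[1.4,2.14,-0.3],"yaw":0.028},{"delta_pos":[1.4,2.14,-0.3],"yaw":0.028},{"delta_pos":[1.4,2.14,-0.3],"yaw":0.028},{"delta_pos":[1.4,2.14,-0.3],"yaw":0.028},{"delta_pos":[1.4,2.14,-0.3],"yaw":0.028},{"delta_pos":[1.4,2.14,-0.3],"yaw":0.028},{"delta_pos":[1.4,2.14,-0.3],"yaw":0.028},{"delta_pos":[1.4,2.14,-0.3],"yaw":0.028},{"delta_pos":[1.4,2.14,-0.3],"yaw":0.028},{"delta_pos":[1.4,2.14,-0.3],"yaw":0.028}]' 1
python3 -m handwheel '[{"delta_pos":[1.4,2.14,-0.3],"yaw":0.028},{"delta_pos":[1.4,2.14,-0.3],"yaw":0.028},{"delta_pos":[1.4,2.14,-0.3],"yaw":0.028},{"delta_pos":[1.4,2.14,-0.3],"yaw":0.028},{"delta_pos":[1.4,2.14,-0.3],"yaw":0.028},{"delta_pos":[1.4,2.14,-0.3],"yaw":0.028},{"delta_pos":[1.4,2.14,-0.3],"yaw":0.028},{"delta_pos":[1.4,2.14,-0.3],"yaw":0.028},{"delta_pos":[1.4,2.14,-0.3],"yaw":0.028},{"delta_pos":[1.4,2.14,-0.3],"yaw":0.028}]'
python3 -m handwheel '[{"delta_pos":[0,0,0],"yaw":0},{"delta_pos":[0,0,0],"yaw":0},{"delta_pos":[0,0,0],"yaw":0}]'
python3 - <<'E'
from h import *
p=get_image('side');cv2.imwrite('pics/side1.png',cv2.resize(p['color'][100:300,200:420],None,fx=3,fy=3)[...,::-1])
s=status.read_state();print(s['qpos'],s['eef_pos'],s['tool_rot'])
E
```

```text
clock: 1.68
eef_pos: [428.5, -367.8, 201.4]
tool_rot: [3.141, -0.0, 0.74]
force: [-0.2, 0.1, -0.0]
width: 85.5
gripper_force: 0.0
clock: 2.52
eef_pos: [568.6, -153.8, 171.3]
tool_rot: [3.141, -0.0, 1.02]
force: [-0.3, -0.5, 0.8]
width: 85.4
gripper_force: 0.0
clock: 2.77
eef_pos: [567.5, -155.6, 171.3]
tool_rot: [-3.142, 0.001, 1.018]
force: [-0.6, 0.7, 0.0]
width: 85.5
gripper_force: 0.0
[ 0.28715193  0.6116756  -0.10450111  1.75439519  0.0868546   0.78030007
 -0.41417313] [ 567.24720351 -156.222592    171.37420769] [3.14150413e+00 1.16852672e-03 1.01695166e+00]
```

View pics/side1.png

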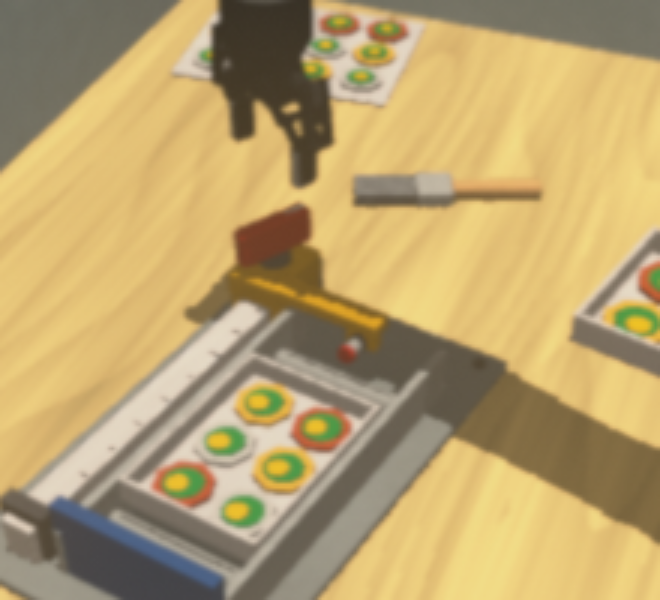

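The side view shows the open fingers at crop (240,130) and (300,180), straddling the line above the red bar at (273,235), clear of everything. I'll descend 78 mm and close.

```bash
python3 -m handwheel '[{"delta_pos":[0.05,0.1,-1.2],"yaw":0},{"delta_pos":[0,0,-1.2],"yaw":0},{"delta_pos":[0,0,-1.2],"yaw":0},{"delta_pos":[0,0,-1.2],"yaw":0},{"delta_pos":[0,0,-1.2],"yaw":0},{"delta_pos":[0,0,-1.2],"yaw":0},{"delta_pos":[0,0,-0.6],"yaw":0},{"delta_pos":[0,0,0],"yaw":0},{"delta_pos":[0,0,0],"yaw":0}]'
python3 -m handwheel '[{"delta_pos":[0,0,0],"yaw":0},{"delta_pos":[0,0,0],"yaw":0},{"delta_pos":[0,0,0],"yaw":0},{"delta_pos":[0,0,0],"yaw":0},{"delta_pos":[0,0,0],"yaw":0},{"delta_pos":[0,0,0],"yaw":0},{"delta_pos":[0,0,0],"yaw":0},{"delta_pos":[0,0,0],"yaw":0}]' -1
python3 -c "
from h import *
s=status.read_state();print(s['torque'],s['eef_pos'],s['tool_rot'])"
```

```text
clock: 3.57
eef_pos: [568.3, -154.0, 93.1]
tool_rot: [-3.141, 0.0, 1.018]
force: [-0.0, -0.5, 0.4]
width: 85.4
gripper_force: 0.0
clock: 4.23
eef_pos: [569.8, -154.5, 93.9]
tool_rot: [3.138, -0.001, 1.019]
force: [3.6, -1.7, 1.5]
width: 17.5
gripper_force: 61.8
[-0.38206114 -0.47682802  0.18630887] [ 569.81408989 -154.5372379    93.93062216] [ 3.13842157e+00 -5.86063476e-04  1.01891993e+00]
```

The bar is gripped (17.5 mm). Now I'll free it, turning counter-clockwise.

```bash
python3 -m handwheel '[{"delta_pos":[0,0,0],"yaw":0.1},{"delta_pos":[0,0,0],"yaw":0.1},{"delta_pos":[0,0,0],"yaw":0.1},{"delta_pos":[0,0,0],"yaw":0.1},{"delta_pos":[0,0,0],"yaw":0.1},{"delta_pos":[0,0,0],"yaw":0.1},{"delta_pos":[0,0,0],"yaw":0.1},{"delta_pos":[0,0,0],"yaw":0.1},{"delta_pos":[0,0,0],"yaw":0.1},{"delta_pos":[0,0,0],"yaw":0.1}]'
python3 -m handwheel '[{"delta_pos":[0,0,0],"yaw":0.1},{"delta_pos":[0,0,0],"yaw":0},{"delta_pos":[0,0,0],"yaw":0},{"delta_pos":[0,0,0],"yaw":0},{"delta_pos":[0,0,0],"yaw":0}]'
python3 - <<'E'
from h import *
s=status.read_state();print(s['torque'],s['eef_pos'],s['tool_rot'],s['qpos'])
p=get_image('top');u,v,hsv,W=scene(p,(200,130,430,295));H,S,V=hsv.T
def show(n,m): print(n,m.sum(),rect(W[m]),W[m].mean(0))
show('tip',((H<6)|(H>174))&(S>130)&(W[:,2]>40)&(W[:,2]<70)&(u>345)&(v>200))
show('yellow',(W[:,2]>70)&(W[:,2]<86)&(H>15)&(H<32)&(S>150))
cv2.imwrite('pics/crop2.png',cv2.resize(p['color'][130:295,200:430],None,fx=3.4,fy=3.4,interpolation=2)[...,::-1])
E
```

```text
clock: 5.07
eef_pos: [570.4, -154.6, 93.9]
tool_rot: [3.138, 0.002, 2.022]
force: [5.7, -1.5, -0.2]
width: 17.3
gripper_force: 61.4
clock: 5.48
eef_pos: [570.4, -154.6, 93.9]
tool_rot: [3.139, 0.003, 2.119]
force: [3.9, -2.6, 0.3]
width: 17.2
gripper_force: 61.6
[-0.52776653 -0.70799783  0.1819446 ] [ 570.42092347 -154.5980724    93.91164628] [3.13869092e+00 2.96681663e-03 2.11891677e+00] [ 0.4637248   0.74929216 -0.39524857  1.8000276   0.43383998  0.67469099
  0.36938774]
tip 16 (array([470.2, -83.5]), array([ 4.9, 14. ]), 87.1) [470.48196625 -83.51626254  57.34467528]
yellow 647 (array([ 519.1, -142.5]), array([ 68.4, 156.4]), 80.2) [ 518.24707406 -123.20928029   78.69629177]
```

View pics/crop2.png

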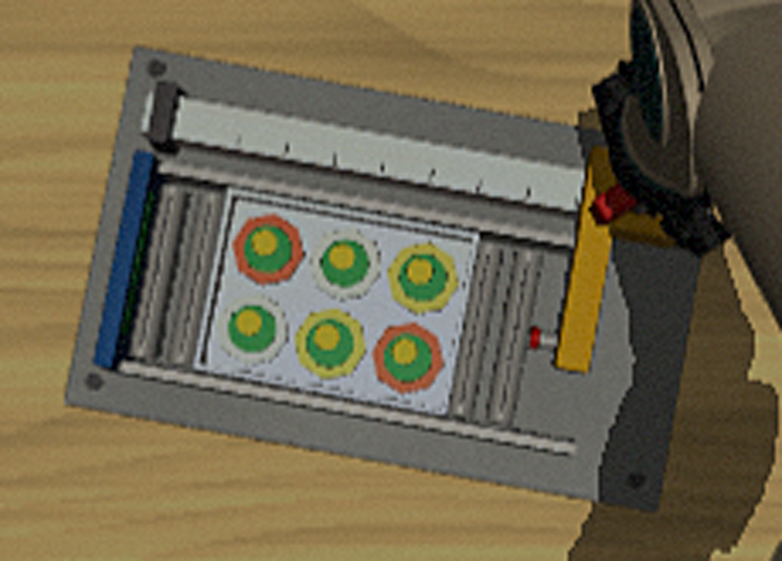

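Released: the bar has turned by 1.1 rad (now at crop (613,205)) and the carriage has not moved. The nose tip at (530,338) is about 45–50 mm from the tray's rear edge at (460,340). Sliding along the lane direction (0.18, 0.984).

```bash
python3 -m handwheel '[{"delta_pos":[0.036,0.197,0],"yaw":0},{"delta_pos":[0.072,0.394,0],"yaw":0},{"delta_pos":[0.09,0.492,0],"yaw":0},{"delta_pos":[0.09,0.492,0],"yaw":0},{"delta_pos":[0.09,0.492,0],"yaw":0},{"delta_pos":[0.09,0.492,0],"yaw":0},{"delta_pos":[0.09,0.492,0],"yaw":0},{"delta_pos":[0.09,0.492,0],"yaw":0},{"delta_pos":[0.054,0.295,0],"yaw":0},{"delta_pos":[0,0,0],"yaw":0}]'
python3 - <<'E'
from h import *
s=status.read_state();print(s['force'],s['eef_pos'],s['tool_rot'])
p=get_image('top');u,v,hsv,W=scene(p,(200,130,430,295));H,S,V=hsv.T
y=np.array([.18,.984]);x=np.array([.984,-.18]);o=np.array([493.4,46.2])
L=np.c_[(W[:,:2]-o)@x,(W[:,:2]-o)@y,W[:,2]]
m=(abs(L[:,0])<10)&(L[:,2]>56)&(L[:,2]<70);print('>56 at lane mid, y hist',np.histogram(L[m,1],np.arange(-160,160,10)))
m=(abs(abs(L[:,0])-50)<12)&(L[:,2]>58)&(L[:,2]<70)&(L[:,1]<130);print('tray rim y pct',np.percentile(L[m,1],[1,3,50,97,99]))
for n,a in(('rail',(L[:,2]>45)&(L[:,2]<54)&(L[:,0]>97)&(L[:,0]<123)&(V>0)),('fence',(H>100)&(H<125)&(S>120)&(L[:,2]>80))):
    q=W[a,:2];print(n,a.sum(),q.mean(0),np.degrees(np.arctan2(*np.linalg.svd(q-q.mean(0),full_matrices=0)[2][0][::-1])))
E
```

```text
clock: 6.37
eef_pos: [577.7, -114.9, 93.9]
tool_rot: [3.138, 0.002, 2.12]
force: [5.9, -0.1, -0.7]
width: 17.4
gripper_force: 61.5
[ 5.8786301  -0.11243171 -0.66592843] [ 577.70297206 -114.8527856    93.9338162 ] [3.13783414e+00 2.12525389e-03 2.11959556e+00]
>56 at lane mid, y hist (array([ 0,  0,  0,  0,  0, 12, 18,  5, 15,  0,  0,  0,  0,  0,  0,  0,  0,
        0,  0,  0,  0,  0,  0,  0,  0, 17,  0,  0,  0,  0,  3]), array([-160, -150, -140, -130, -120, -110, -100,  -90,  -80,  -70,  -60,
        -50,  -40,  -30,  -20,  -10,    0,   10,   20,   30,   40,   50,
         60,   70,   80,   90,  100,  110,  120,  130,  140,  150]))
tray rim y pct [-80.16801193 -79.73538236  11.51914354  99.05929087  99.34283313]
rail 1062 [605.83745429  49.70311819] 79.66349565474577
fence 449 [525.1091033  145.74848196] 94.51345747151574
```

```bash
R='' ; python3 -m handwheel '[{"delta_pos":[0.036,0.197,0],"yaw":0},{"delta_pos":[0.054,0.295,0],"yaw":0},{"delta_pos":[0.054,0.295,0],"yaw":0},{"delta_pos":[0.054,0.295,0],"yaw":0},{"delta_pos":[0.054,0.295,0],"yaw":0},{"delta_pos":[0.054,0.295,0],"yaw":0}]' | tr '\n' ' '; echo
python3 -m handwheel '[{"delta_pos":[0.054,0.295,0],"yaw":0},{"delta_pos":[0.054,0.295,0],"yaw":0},{"delta_pos":[0.054,0.295,0],"yaw":0},{"delta_pos":[0.054,0.295,0],"yaw":0},{"delta_pos":[0.054,0.295,0],"yaw":0}]'| tr '\n' ' '; echo
python3 -m handwheel '[{"delta_pos":[0.054,0.295,0],"yaw":0},{"delta_pos":[0.054,0.295,0],"yaw":0},{"delta_pos":[0.036,0.197,0],"yaw":0},{"delta_pos":[0.018,0.098,0],"yaw":0},{"delta_pos":[0,0,0],"yaw":0},{"delta_pos":[0,0,0],"yaw":0}]'| tr '\n' ' '; echo
cat > m.py <<'E'
from h import *
s=status.read_state();print(s['force'],s['eef_pos'],s['tool_rot'])
p=get_image('top');u,v,hsv,W=scene(p,(200,130,430,295));H,S,V=hsv.T
y=np.array([.18,.984]);x=np.array([.984,-.18]);o=np.array([493.4,46.2])
L=np.c_[(W[:,:2]-o)@x,(W[:,:2]-o)@y,W[:,2]]
m=(abs(abs(L[:,0])-50)<12)&(L[:,2]>56)&(L[:,2]<70)&(L[:,1]<148);print('tray rim y pct',np.percentile(L[m,1],[1,3,50,97,99]))
m=((H<6)|(H>174))&(S>130)&(L[:,2]>48)&(L[:,2]<66)&(abs(L[:,0])<14)&(L[:,1]<np.percentile(L[m,1],1)+5);print('tip y',m.sum(),np.percentile(L[m,1],[0,50,100]) if m.any() else '')
m=(W[:,2]>70)&(W[:,2]<86)&(H>15)&(H<32)&(S>150)&(L[:,0]<60);print('arm y',np.percentile(L[m,1],[2,98]))
E
python3 m.py
```

```text
clock: 6.92 eef_pos: [580.5, -99.8, 93.9] tool_rot: [3.139, 0.003, 2.118] force: [5.5, -3.2, 1.2] width: 17.2 gripper_force: 61.6 
clock: 7.33 eef_pos: [583.2, -85.2, 93.9] tool_rot: [3.139, 0.003, 2.118] force: [5.3, -3.6, 0.8] width: 17.2 gripper_force: 61.7 
clock: 7.83 eef_pos: [584.9, -75.6, 93.9] tool_rot: [3.138, 0.003, 2.119] force: [4.4, -1.5, 0.9] width: 17.2 gripper_force: 61.6 
[ 4.42647988 -1.50448724  0.8585777 ] [584.88436519 -75.57655974  93.90497296] [3.13845678e+00 2.58505306e-03 2.11880481e+00]
tray rim y pct [-48.99273247 -48.4973405   50.54751222 130.12503729 130.49144529]
tip y 15 [-54.57993526 -51.88919699 -49.49306223]
arm y [-90.42709716 -67.8414494 ]
```

```bash
python3 -m handwheel '[{"delta_pos":[0.036,0.197,0],"yaw":0},{"delta_pos":[0.036,0.197,0],"yaw":0},{"delta_pos":[0.036,0.197,0],"yaw":0},{"delta_pos":[0.036,0.197,0],"yaw":0},{"delta_pos":[0.036,0.197,0],"yaw":0},{"delta_pos":[0.036,0.197,0],"yaw":0},{"delta_pos":[0.036,0.197,0],"yaw":0}]' | tr '\n' ' '; echo
python3 -m handwheel '[{"delta_pos":[0.018,0.098,0],"yaw":0},{"delta_pos":[0.018,0.098,0],"yaw":0},{"delta_pos":[0.018,0.098,0],"yaw":0}]'| tr '\n' ' '; echo
python3 m.py
```

```text
clock: 8.47 eef_pos: [587.3, -62.6, 93.9] tool_rot: [3.139, 0.003, 2.118] force: [5.8, -3.7, 0.1] width: 17.3 gripper_force: 61.7 
clock: 8.72 eef_pos: [587.8, -59.7, 93.9] tool_rot: [3.139, 0.003, 2.118] force: [5.3, -3.1, 0.7] width: 16.9 gripper_force: 61.7 
[ 5.29069279 -3.07057666  0.74343752] [587.80394885 -59.65434805  93.90364399] [3.139212   0.00321647 2.11826597]
tray rim y pct [-32.89437151 -32.65628377  66.09289743 146.06527911 146.27124762]
tip y 15 [-38.6717744  -35.84435905 -33.52161431]
arm y [-74.24943333 -51.77330193]
```

```bash
for i in 1; do python3 -m handwheel '[{"delta_pos":[0.018,0.098,0],"yaw":0},{"delta_pos":[0.018,0.098,0],"yaw":0},{"delta_pos":[0,0,0],"yaw":0}]'| tr '\n' ' '; echo; done
python3 -m handwheel '[{"delta_pos":[0.018,0.098,0],"yaw":0},{"delta_pos":[0,0,0],"yaw":0}]'| tr '\n' ' '; echo
python3 -m handwheel '[{"delta_pos":[0.018,0.098,0],"yaw":0},{"delta_pos":[0,0,0],"yaw":0}]'| tr '\n' ' '; echo
python3 -m handwheel '[{"delta_pos":[0.018,0.098,0],"yaw":0},{"delta_pos":[0,0,0],"yaw":0}]'| tr '\n' ' '; echo
python3 m.py
```

```text
clock: 9.02 eef_pos: [588.2, -57.3, 93.9] tool_rot: [3.139, 0.003, 2.118] force: [6.2, -2.0, 0.9] width: 17.2 gripper_force: 61.6 
clock: 9.18 eef_pos: [588.4, -56.5, 93.9] tool_rot: [3.139, 0.003, 2.118] force: [4.9, -2.0, 1.1] width: 17.2 gripper_force: 61.6 
clock: 9.35 eef_pos: [588.6, -55.6, 93.9] tool_rot: [3.139, 0.003, 2.118] force: [5.0, -2.3, -0.3] width: 17.3 gripper_force: 61.6 
clock: 9.52 eef_pos: [588.6, -55.1, 93.9] tool_rot: [3.14, 0.003, 2.118] force: [5.2, -4.0, 1.8] width: 17.4 gripper_force: 61.7 
[ 5.24362461 -4.01428774  1.84871194] [588.64581166 -55.07690859  93.90394289] [3.13954511 0.00348108 2.11815565]
tray rim y pct [-29.33927876 -28.99338343  60.67413062 147.24247853 147.50607532]
tip y 15 [-35.34120037 -32.58623448 -29.95726413]
arm y [-69.59747736 -47.13036124]
```

```bash
python3 -m handwheel '[{"delta_pos":[0.018,0.098,0],"yaw":0},{"delta_pos":[0,0,0],"yaw":0}]'| tr '\n' ' '; echo
python3 -m handwheel '[{"delta_pos":[0.018,0.098,0],"yaw":0},{"delta_pos":[0,0,0],"yaw":0}]'| tr '\n' ' '; echo
python3 -m handwheel '[{"delta_pos":[0.018,0.098,0],"yaw":0},{"delta_pos":[0,0,0],"yaw":0},{"delta_pos":[0,0,0],"yaw":0}]'| tr '\n' ' '; echo
python3 m.py
```

```text
clock: 9.73 eef_pos: [588.7, -54.5, 93.9] tool_rot: [3.14, 0.004, 2.118] force: [4.9, -4.9, 0.7] width: 17.6 gripper_force: 61.8 
clock: 9.9 eef_pos: [588.9, -54.0, 93.9] tool_rot: [3.14, 0.004, 2.118] force: [4.2, -5.0, 1.1] width: 16.9 gripper_force: 61.8 
clock: 10.15 eef_pos: [589.0, -53.4, 93.9] tool_rot: [3.141, 0.005, 2.117] force: [4.9, -6.1, 1.5] width: 17.1 gripper_force: 61.9 
[ 4.86538898 -6.11287458  1.48121359] [588.97514799 -53.44985556  93.93005428] [3.1406998  0.00455933 2.11742814]
tray rim y pct [-29.56543686 -28.9881676   57.00285706 146.94008826 147.59220659]
tip y 15 [-35.41052755 -32.61408452 -29.83222136]
arm y [-68.14226651 -45.51814251]
```

```bash
python3 -m handwheel '[{"delta_pos":[0.018,0.098,0],"yaw":0},{"delta_pos":[0.018,0.098,0],"yaw":0},{"delta_pos":[0,0,0],"yaw":0}]'| tr '\n' ' '; echo
python3 -m handwheel '[{"delta_pos":[0.018,0.098,0],"yaw":0},{"delta_pos":[0.018,0.098,0],"yaw":0},{"delta_pos":[0,0,0],"yaw":0},{"delta_pos":[0,0,0],"yaw":0}]'| tr '\n' ' '; echo
python3 m.py
```

```text
clock: 10.45 eef_pos: [589.1, -52.4, 93.9] tool_rot: [-3.141, 0.005, 2.117] force: [4.0, -7.6, 1.2] width: 16.8 gripper_force: 61.9 
clock: 10.78 eef_pos: [589.4, -51.3, 93.9] tool_rot: [-3.141, 0.006, 2.116] force: [4.0, -9.1, 2.1] width: 16.9 gripper_force: 62.0 
[ 4.00160032 -9.11207301  2.06728295] [589.35768732 -51.32575512  93.89068229] [-3.14070833  0.00595619  2.11622469]
tray rim y pct [-29.4003327  -29.04688378  47.68277142 147.50190095 147.67677654]
tip y 15 [-35.27238684 -32.61932636 -29.78736116]
arm y [-66.0531593  -43.26925241]
```

The nose is pressed in about 4.8 mm and the tray is home. Now I'll tighten clockwise.

```bash
python3 -m handwheel '[{"delta_pos":[0,0,0],"yaw":-0.08},{"delta_pos":[0,0,0],"yaw":-0.08},{"delta_pos":[0,0,0],"yaw":-0.08},{"delta_pos":[0,0,0],"yaw":-0.08},{"delta_pos":[0,0,0],"yaw":-0.08},{"delta_pos":[0,0,0],"yaw":-0.08},{"delta_pos":[0,0,0],"yaw":-0.08},{"delta_pos":[0,0,0],"yaw":-0.08},{"delta_pos":[0,0,0],"yaw":-0.08},{"delta_pos":[0,0,0],"yaw":-0.08}]'| tr '\n' ' '; echo
python3 m.py
python3 -m handwheel '[{"delta_pos":[0,0,0],"yaw":-0.08},{"delta_pos":[0,0,0],"yaw":-0.08},{"delta_pos":[0,0,0],"yaw":-0.08},{"delta_pos":[0,0,0],"yaw":-0.08},{"delta_pos":[0,0,0],"yaw":-0.08},{"delta_pos":[0,0,0],"yaw":-0.08},{"delta_pos":[0,0,0],"yaw":-0.08},{"delta_pos":[0,0,0],"yaw":-0.08},{"delta_pos":[0,0,0],"yaw":-0.08},{"delta_pos":[0,0,0],"yaw":0}]'| tr '\n' ' '; echo
python3 m.py
```

```text
clock: 11.67 eef_pos: [588.9, -51.4, 93.9] tool_rot: [3.138, 0.005, 1.312] force: [2.6, -9.3, 1.9] width: 17.0 gripper_force: 61.9 
[ 2.59131901 -9.26433295  1.85301579] [588.86136156 -51.42103187  93.91851208] [3.13848293 0.00465246 1.31214782]
tray rim y pct [-29.32595322 -28.97947868  47.89500388 147.54843096 147.84649652]
tip y 14 [-35.33918383 -32.74963968 -29.71371231]
arm y [-66.09932232 -43.38756375]
clock: 12.55 eef_pos: [588.6, -51.1, 93.9] tool_rot: [3.136, 0.001, 0.592] force: [1.9, -10.3, 2.6] width: 17.2 gripper_force: 61.9 
[  1.9476566  -10.31291821   2.58454565] [588.58339461 -51.11485255  93.936663  ] [3.13643034e+00 1.42816618e-03 5.92163229e-01]
tray rim y pct [-11.75945188  -6.7420659   95.64790681 147.84622998 147.9450657 ]
tip y 0 Traceback (most recent call last):
  File "m.py", line 8, in <module>
    m=(W[:,2]>70)&(W[:,2]<86)&(H>15)&(H<32)&(S>150)&(L[:,0]<60);print('arm y',np.percentile(L[m,1],[2,98]))
                                                                              ~~~~~~~~~~~~~^^^^^^^^^^^^^^^
    return _quantile_unchecked(
        a, q, axis, out, overwrite_input, method, keepdims, weights)
    return _ureduce(a,
                    func=_quantile_ureduce_func,
    ...<5 lines>...
                    overwrite_input=overwrite_input,
                    method=method)
    r = func(a, **kwargs)
    result = _quantile(arr,
                       quantiles=q,
    ...<2 lines>...
                       out=out,
                       weights=wgt)
    slices_having_nans = np.isnan(arr[-1, ...])
                                  ~~~^^^^^^^^^
IndexError: index -1 is out of bounds for axis 0 with size 0
```

The arm now occludes the view. Knob yaw is 0.59, so q is about 2.36 and tight. Let go and rise.

```bash
python3 -m handwheel '[{"delta_pos":[0,0,0],"yaw":0},{"delta_pos":[0,0,0],"yaw":0},{"delta_pos":[0,0,0],"yaw":0},{"delta_pos":[0,0,0],"yaw":0},{"delta_pos":[0,0,0],"yaw":0},{"delta_pos":[0,0,0],"yaw":0},{"delta_pos":[0,0,0],"yaw":0},{"delta_pos":[0,0,0],"yaw":0}]' 1| tr '\n' ' '; echo
python3 -m handwheel '[{"delta_pos":[0,0,1],"yaw":0},{"delta_pos":[0,0,1.5],"yaw":0},{"delta_pos":[0,0,2],"yaw":0},{"delta_pos":[0,0,2],"yaw":0},{"delta_pos":[0,0,2],"yaw":0},{"delta_pos":[0,-2.5,2],"yaw":0},{"delta_pos":[0,-3,1],"yaw":0},{"delta_pos":[0,-3,0],"yaw":0},{"delta_pos":[0,-3,0],"yaw":0},{"delta_pos":[0,-3,0],"yaw":0}]'| tr '\n' ' '; echo
python3 -m handwheel '[{"delta_pos":[0,-3,0],"yaw":0},{"delta_pos":[0,-3,0],"yaw":0},{"delta_pos":[0,-3,0],"yaw":0},{"delta_pos":[0,-1.5,0],"yaw":0},{"delta_pos":[0,0,0],"yaw":0},{"delta_pos":[0,0,0],"yaw":0},{"delta_pos":[0,0,0],"yaw":0}]'| tr '\n' ' '; echo
python3 m.py
python3 - <<'E'
from h import *
p=get_image('top');u,v,hsv,W=scene(p,(200,130,430,295))
m=(W[:,2]>117)&(W[:,2]<135)&(u<385);print(rect(W[m]),m.sum())
cv2.imwrite('pics/crop3.png',cv2.resize(p['color'][130:295,200:430],None,fx=3.4,fy=3.4,interpolation=2)[...,::-1])
E
```

```text
clock: 13.27 eef_pos: [588.0, -46.5, 93.3] tool_rot: [-3.141, 0.0, 0.599] force: [0.3, -0.1, -0.7] width: 85.4 gripper_force: 0.0 
clock: 14.1 eef_pos: [588.1, -193.0, 209.7] tool_rot: [3.14, -0.001, 0.599] force: [-0.1, 0.2, 0.8] width: 85.4 gripper_force: 0.0 
clock: 14.68 eef_pos: [588.5, -294.3, 208.5] tool_rot: [-3.14, -0.001, 0.601] force: [-0.3, 0.0, 0.8] width: 85.4 gripper_force: 0.0 
[-0.34862581  0.04951966  0.75250235] [ 588.51867157 -294.27626352  208.46549709] [-3.14009751e+00 -1.36129674e-03  6.00663450e-01]
tray rim y pct [-29.40202794 -29.06206757  42.92135423 147.41781317 147.77054065]
tip y 15 [-35.31786937 -32.29754364 -29.29790889]
arm y [-66.11702344 -43.61191866]
(array([587.4, -51.4]), array([75.8, 18.3]), 34.3) 267
```

View pics/crop3.png

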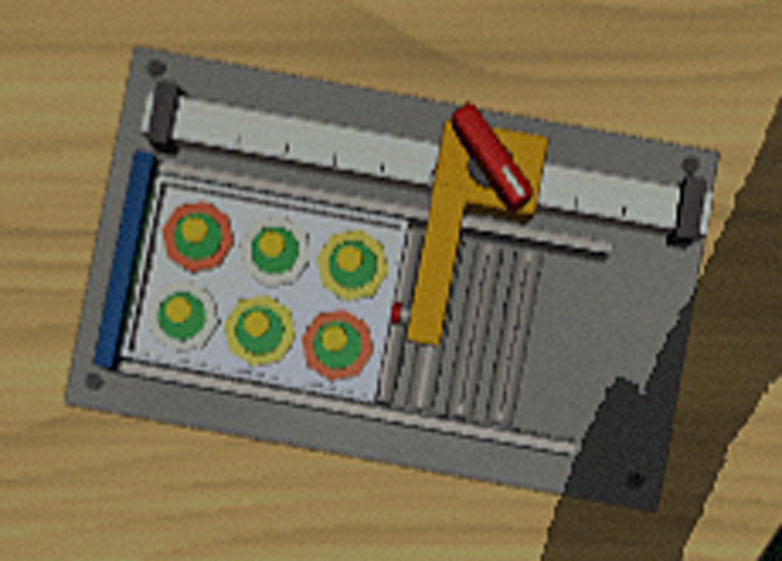

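The tray is home against the fence, crop (120–405). The nose at (397,313) is pressed in about 4.5 mm, the knob has turned to about 2.36 rad, and the gripper is clear. Handing in.

```bash
python3 -c "
from cell import ctrl
print(ctrl.finish_job())"
```

```text
the job is handed in; nothing more can be done
None
```

The job is handed in, with no verdict returned: by my measurements the tray is home against the blue fence, the sprung nose is pressed in about 4.5 mm (roughly 7 N), the knob is locked at about 2.36 rad, and the gripper is clear; I never moved near the jar, cup or brush.

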